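# Tip the practice puzzle box out of a packed row and stand it on the tray

## Task

Four wooden puzzle boxes stand packed side by side in the rack. Take out the practice box, the one whose dark top panel is half open: from behind, tip its top out towards the robot until it leans by itself on the rack's sloping front board and let go of it there, then lift it out and set it down (do not drop it) standing upright inside the plywood tray. Leave the other boxes standing in their places and do not disturb the other things on the bench.

Things in the scene. Friction and masses are not known exactly. Their poses are not given: they have to be found in the camera images.
- practice_mid (a point): the practice box: loose light-wood box, 60 mm (its x) x 50 mm (its y) x 125 mm high, 0.2 to 0.4 kg, mass centre near its middle. Its dark top panel covers only the front (-x) half; the rear half of the top is an open pocket 27 x 40 mm, 14 mm deep. Starts upright in any of the row's four places, 1.5 mm side gaps, top level with the others. Point at its centre, half-way up; x away from the robot, z up
- practice_edge (a point): middle of the practice box's top rear edge (30 mm in +x and 62.5 mm up from its centre), free from behind. Pulled towards the robot, the box turns about its front lower edge: past about 26 degrees of tilt it falls on by itself and rests on the sloping board at 33 degrees; let go earlier, it falls back upright
- rack: fixed wooden rack, 228 mm long (y), open at the top. Origin under its centre on the bench, x away from the robot, y along the row. Floor 10 mm above the bench; the boxes' centres lie on x = 0 at y = -77, -26, 26 and 77 mm. At the back only a lip 22 mm high (x = 36 to 42 mm). End cheeks 48 mm high, x = -68 to 42 mm
- front_board (a point): middle of the top edge of the rack's sloping front board, 56 mm above the bench, 61 mm in -x from the rack's centre. The board, 8 mm thick, runs the length of the row and slopes up to here from the boxes' feet (x = -31 mm, 10 mm high), 33 degrees from vertical, towards the robot
- tray: fixed square plywood tray, 165 x 165 mm outside, walls 5 mm thick and 22 mm high, floor 5 mm thick. Origin under its centre on the bench, x and y along its sides
- closed_a_mid (a point): closed puzzle box, loose, light wood, same size as the practice box (60 x 50 x 125 mm high, 0.2 to 0.4 kg), top wholly covered by a flush dark walnut panel; stands upright in the rack. Point at its centre (half-way up); z up, axes as the rack's
- closed_b_mid (a point): closed puzzle box, loose, light wood, same size as the practice box (60 x 50 x 125 mm high, 0.2 to 0.4 kg), top wholly covered by a flush dark walnut panel; stands upright in the rack. Point at its centre (half-way up); z up, axes as the rack's
- closed_c_mid (a point): closed puzzle box, loose, light wood, same size as the practice box (60 x 50 x 125 mm high, 0.2 to 0.4 kg), top wholly covered by a flush dark walnut panel; stands upright in the rack. Point at its centre (half-way up); z up, axes as the rack's
- sander: bystander: loose cork-faced sanding block, 100 x 55 x 32 mm high, origin under its centre, x along its length
- offcut: bystander: loose light-wood offcut cube, 35 mm, origin under its centre
- dish: bystander: loose jade-green round dish, 90 mm across, 22 mm high, origin under its centre
- dog: bystander: loose round steel bench dog standing up, 30 mm across at the head, 62 mm high, origin under its centre
There are look-alikes about, which are no part of the job. Several things have the shape of the tray; the one meant has the colours described above.

How it is judged:
By the outcome, as a careful person would: the job done as asked, in the order asked, and still so for the second after the job is handed in, with the robot touching nothing.
It also fails if it takes over 53 s, if anything falls off the work surface, if the arm or the gripper's body presses on something with over 40 N, if the wrist force passes 120 N, or if a joint passes its speed limit or range.

## Robot

A 6-joint arm with a two-finger parallel gripper is mounted at the origin on the work surface. World frame = base frame: x ahead of the robot, y to its left, z up, the work surface at z = 0. Lengths are in m, angles in rad, forces in N, time in s.
With the tool pointing down it reaches from about 0.425 to 0.95 m from the base axis. Payload 3.5 kg.
Tool frame: the origin (TCP) lies at the very end of the fingers, on their centre line; the grasp point (between the pads) lies 19 mm behind it; z points along the fingers, y is the direction in which the jaws open and shut (so a half turn about z gives the same grasp; the last joint's range is limited). The gripper opens to 85 mm and grips with 20 to 120 N. Pads are 22 mm wide; open, the fingers measure 114 mm over their backs; the gripper's body (76 mm by 85 mm) begins 54 mm behind the grasp point. The pads swing forward as they close: fully open they stand 13 mm farther back than shut.
Start: joints at [1.121, 0.286, 1.577, -0, 1.279, -0.15], TCP at [0.199, 0.645, 0.231] pointing down, gripper open.
Joint ranges: [-2.77, 2.77], [-0.9, 2.22], [0.21, 2.48], [-1.53, 4.67], [0.24, 2.81], [-2.84, 2.84]. Speed limits (rad/s): [2.79, 2.79, 3.14, 3.14, 3.14, 3.14].

## Interface

Orientations are given as a unit quaternion [x, y, z, w].
In Python, from plant import get_state, vision, ctrl, cut_out gives the robot as it stands.
- The arm moves only by the tool jog_arm, never from a script. Its argument "commands" is text: rows parted by semicolons, each of 6 numbers parted by spaces: the shift along the world's x, y, z in m, then the turn, a rotation vector about the world's x, y, z in rad. A call has 1 to 20 rows; each row is the pose to reach, as a shift and turn from the pose commanded when the call began; what a row does not reach only later rows make up. A row lasts 1/8 s, in which the tool goes at most 62.5 mm and 10.7 degrees, less where a joint would pass 70% of its speed; a pose out of reach is approached as far as the arm can. A call with a gripper value outside its range is refused whole. "gripper" is the opening in per cent of the stroke, from 0 (shut) to 100 (fully open), set as the call begins (left out, the last holds). The fingers move at their own pace and stop on an object; "grip_force" is the grip in N (left out, the last holds). Time passes only in rows, so rows that repeat a pose let the fingers close. It gives the time, the measured TCP pose, the force and the opening at its end, in the units of the state.
- get_state(): the state, without advancing time (a new reading comes with each control period).
- vision.read_camera(name): name is "side" or "top"; returns a dict with "frame" (384x512x3 uint8, red, green, blue), "z_map" (384x512 float32, m along the optical axis (not along the pixel's ray), 0 where there is no reading), "fx", "fy", "cx", "cy" (pixels), "R" (3x3) and "t" (3): a world point X has camera coordinates R X + t. Camera axes: x right, y down, z forward; pixel columns grow to the right and rows downward; lengths in m; the calibration is good to about 2 mm. A picture is of the moment at which its call begins.
- ctrl.sign_off(): hands the job in, once; it reports no verdict.
Trained networks look in the newest picture that a camera, given by its name, has taken for a name from the list of things; names that differ only in an ending like _2 or _b are one class to them, and where a whole thing is asked for, a point or a joint stands for the part that bears it (a point fixed in the world has none). Each returns a list of dicts, best first, with "conf" (0 to 1); they miss things now and then, are a little off and sometimes report something else, mostly with a low value. They report only what shows in the picture. A call takes as long as a camera call. They do not tell look-alikes from the thing itself.
- cut_out(camera, query): "pixels" (384x512 bool, what is visible of it) and "box" ([centre column, centre row, width, height] in pixels, round what is visible of it).
The state is a dict: "time": time; "qpos": joint angles; "dq": joint speeds; "joint_efforts": joint torques, N m; "eef_pos": TCP position; "tcp_rot": TCP orientation; "contact_force": force on the tool from outside, world axes, zero at the start; "wrist_torque": the same for the moment, N m; "opening": opening from 0.0 (shut) to 1.0 (fully open).
Only numpy, scipy, OpenCV 4.12 (cv2) and the standard library are available. Lean on these libraries where they do the work, as an engineer would, in place of code of your own. Each camera call takes 0.05 s, during which the arm holds its last target.

## Working session

There is one attempt and no reset: what is moved stays moved. The work goes in short steps, Python scripts to look and compute and a tool call to move; the robot and the scene stay as the last step left them, time stands still between calls to the robot, and variables do not carry over. Pictures are saved under pics/ and viewed, and the job is handed in when it is done.

Besides the shell and the picture viewer there is one more tool, called as a command line: name --argument value ..., lists and objects as JSON in quotes. jog_arm: Moves the arm, as the interface text tells. Its arguments: {"type":"object","properties":{"commands":{"type":"string"},"gripper":{"type":"number"},"grip_force":{"type":"number"}},"required":["commands"]}

```bash
mkdir -p pics; ls
cat > h.py <<'E'
import numpy as np,cv2
from plant import get_state, vision, ctrl, cut_out
def cam(n):
    c=vision.read_camera(n); c['R']=np.array(c['R']);c['t']=np.array(c['t']);return c
def pts(c,mask=None):
    z=c['z_map'];v,u=np.mgrid[0:z.shape[0],0:z.shape[1]]
    P=np.stack([(u-c['cx'])/c['fx']*z,(v-c['cy'])/c['fy']*z,z],-1)
    W=(P-c['t'])@c['R']; W[z<=0]=np.nan
    return W
def proj(c,X):
    p=np.atleast_2d(X)@c['R'].T+c['t'];return np.c_[p[:,0]/p[:,2]*c['fx']+c['cx'],p[:,1]/p[:,2]*c['fy']+c['cy']]
def save(c,n): cv2.imwrite('pics/'+n,c['frame'][...,::-1])
E
python3 - <<'E'
from h import *
for n in ['side','top']:
    c=cam(n);save(c,n+'0.png');print(n,c['fx'],c['R'].round(3).tolist(),c['t'])
    W=pts(c);np.save(n+'W.npy',W)
    for q in ['practice_mid','rack','tray','closed_a_mid','sander','offcut','dish','dog']:
        for d in cut_out(n,q)[:5]:
            w=W[d['pixels']];print(q,round(d['conf'],2),np.round(d['box']),np.nanmedian(w,0).round(3),np.nanmax(w[:,2]).round(3))
print(get_state())
E
```

```text
pics
side 498.9986310633888 [[-0.961, -0.276, 0.019], [-0.222, 0.728, -0.649], [0.165, -0.628, -0.761]] [0.47863563 0.14753631 1.330311  ]
practice_mid 0.62 [245. 148.  24.  31.] [ 0.575 -0.114  0.131] 0.138
practice_mid 0.56 [247. 177.  59.  69.] [0.538 0.006 0.036] 0.06
rack 0.87 [244. 175.  58.  71.] [0.539 0.007 0.035] 0.06
rack 0.49 [157. 193.  34.  24.] [0.801 0.051 0.012] 0.029
tray 0.66 [336. 186.  62.  50.] [ 0.312 -0.128  0.006] 0.028
tray 0.56 [355. 347.  88.  73.] [0.21  0.349 0.006] 0.539
closed_a_mid 0.61 [234. 175.  25.  39.] [0.572 0.015 0.112] 0.141
sander 0.96 [194. 139.  32.  24.] [ 0.765 -0.179  0.029] 0.038
offcut 0.83 [285. 237.  16.  19.] [0.404 0.113 0.033] 0.04
offcut 0.64 [246. 152.  28.  39.] [ 0.567 -0.114  0.129] 0.138
dish 0.81 [156. 193.  29.  28.] [0.801 0.052 0.012] 0.029
dog 0.6 [146. 260.  12.  22.] [0.713 0.283 0.058] 0.067
top 445.47748453381047 [[0.027, -1.0, -0.013], [-0.999, -0.026, -0.046], [0.046, 0.014, -0.999]] [0.06053194 0.49509265 1.330709  ]
practice_mid 0.77 [322. 160.  19.  30.] [ 0.581 -0.113  0.13 ] 0.141
rack 0.81 [306. 168.  79.  
[... 578 characters left out ...]
6
{'time': 0.9, 'qpos': array([ 1.12100544e+00,  2.86252407e-01,  1.57668408e+00, -1.08470002e-05,
        1.27855702e+00, -1.50000049e-01]), 'dq': array([ 1.82289263e-03,  2.69233255e-04,  1.21619576e-03, -6.10312106e-04,
        6.27320417e-04, -6.43338037e-05]), 'joint_efforts': array([ 6.82001464e-04, -4.05949688e+01, -2.92950511e+01, -9.18916885e-05,
        5.08546655e-04, -4.26733166e-06]), 'eef_pos': array([0.19931704, 0.64490496, 0.23136526]), 'tcp_rot': array([1.49333180e-01, 9.88786933e-01, 4.58266926e-05, 1.96068706e-05]), 'contact_force': array([-0.03496394, -0.3543339 ,  0.86965273]), 'wrist_torque': array([ 0.01129943, -0.01707152, -0.03268558]), 'opening': 0.9992728468415673}
```

Run:
```python
import cv2,numpy as np
a=cv2.imread('pics/side0.png');b=cv2.imread('pics/top0.png')
cv2.imwrite('pics/side1.png',cv2.resize(a[100:400,100:420],(800,750))[:600]);cv2.imwrite('pics/top1.png',cv2.resize(b[60:340,110:390],(600,600),interpolation=cv2.INTER_CUBIC))
```

```text
(no output)
```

View pics/side1.png

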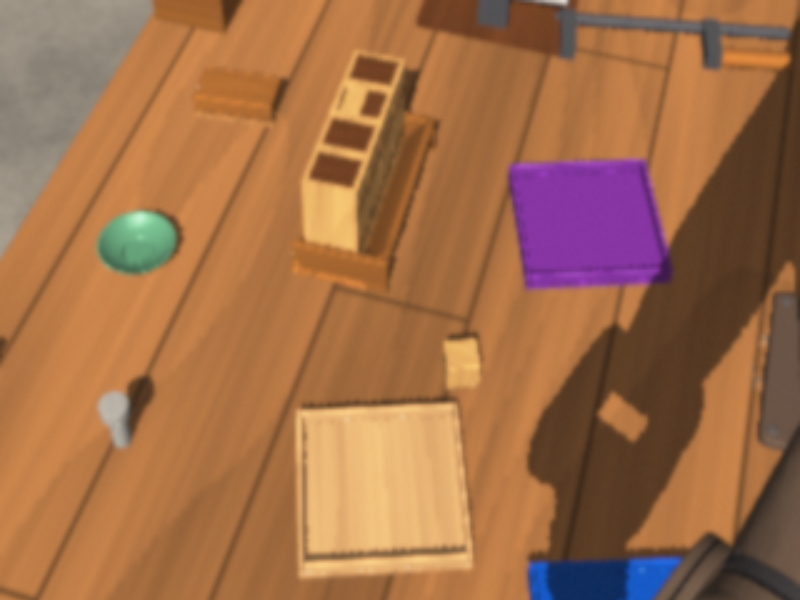

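View pics/top1.png

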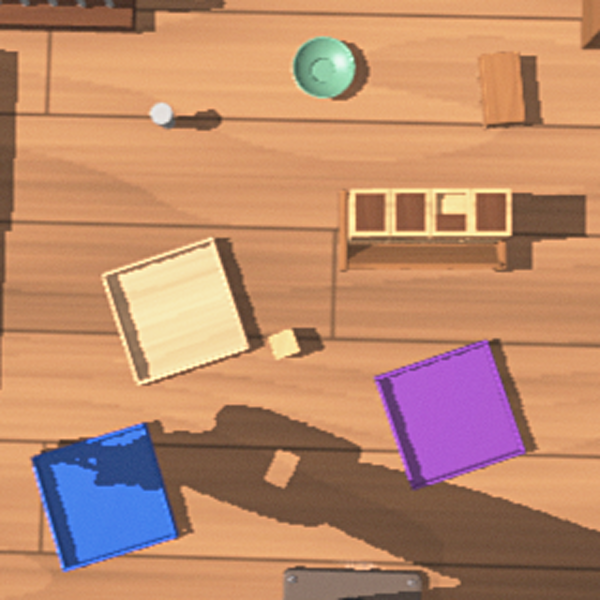

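The practice box is second from the right in the top view (about (452,207) in the zoomed picture), at y≈-0.11. The plywood tray is the plain wooden one at about (175,310). Next I measure the exact poses.

Run:
```python
from h import *
for n in ['side','top']:
    W=np.load(n+'W.npy');x,y,z=W[...,0],W[...,1],W[...,2]
    bench=(abs(z)<0.02)&(x>0.3)&(x<0.9)&(abs(y)<.5)
    print(n,'bench z',np.nanmedian(z[(x>0.65)&(x<.72)&(y>-.15)&(y<0.2)]))
    m=(z>0.12)&(z<.15)&(x>.5)&(x<.66)&(y>-.25)&(y<.1)
    P=W[m];print('tops z',np.median(P[:,2]),len(P))
    r=cv2.minAreaRect(P[:,:2].astype(np.float32)*1000);print(r)
    print(np.percentile(P[:,0],[1,99]),np.percentile(P[:,1],[1,99]))
    # tray: 
    m=(z>0.017)&(z<.035)&(abs(x-.451)<.13)&(abs(y-.255)<.125)&~((abs(x-.405)<.04)&(abs(y-.105)<.04))
    P=W[m]; print(len(P),cv2.minAreaRect(P[:,:2].astype(np.float32)*1000),P[:,2].mean())
    m=(z>0.05)&(z<.066)&(x>.45)&(x<.54)&(y>-.25)&(y<.1)
    P=W[m];print('board',len(P),P.mean(0),np.polyfit(P[:,1],P[:,0],1), cv2.minAreaRect(P[:,:2].astype(np.float32)*1000))
    # colour in the tops
    m=(z>0.13)&(z<.15)&(x>.5)&(x<.66)&(y>-.25)&(y<.1)
    c=cam(n); g=c['frame'].astype(int).sum(-1)
    d=m&(g<330); lab=cv2.connectedComponentsWithStats(d.astype(np.uint8))
    for i in range(1,lab[0]):
        if lab[2][i,4]>15:
            Q=W[lab[1]==i];print('dark',len(Q),Q.min(0).round(3),Q.max(0).round(3),Q.mean(0).round(4))
```

```text
side bench z -0.0005211767357215522
tops z 0.1342991635628309 1265
((579.89404296875, -85.26579284667969), (61.48265075683594, 213.33984375), 1.4651997089385986)
[0.54816046 0.61000959] [-0.18384389  0.02011161]
573 ((446.99041748046875, 258.6063537597656), (165.21865844726562, 169.9925994873047), 19.842586517333984) 0.02120283768710734
board 187 [ 0.51732546 -0.07924149  0.05361242] [-0.02706522  0.51518077] ((518.47802734375, -82.175048828125), (19.041702270507812, 215.53379821777344), 3.5809884071350098)
dark 136 [ 0.559 -0.18   0.131] [ 0.606 -0.141  0.139] [ 0.5822 -0.159   0.1351]
dark 60 [ 0.558 -0.129  0.13 ] [ 0.578 -0.09   0.138] [ 0.5678 -0.1086  0.1348]
dark 158 [ 0.557 -0.076  0.13 ] [ 0.603 -0.037  0.14 ] [ 0.5799 -0.0563  0.135 ]
dark 174 [ 0.555 -0.024  0.13 ] [0.602 0.014 0.141] [ 0.5784 -0.0048  0.1351]
top bench z -0.00080433649315834
tops z 0.13395594841189856 1648
((584.3536376953125, -87.52014923095703), (60.792274475097656, 203.9395751953125), 1.5099406242370605)
[0.55304062 0.61527768] [-0.18770135  0.01385166]
343 ((450.88360595703125, 253.6904296875), (164.58975219726562, 165.34124755859375), 19.904531478881836) 0.021169390814865793
board 241 [ 0.52218441 -0.08747433  0.05328324] [-0.02696068  0.51982604] ((522.99365234375, -83.1904296875), (216.22181701660156, 19.957979202270508), 88.91169738769531)
dark 188 [ 0.562 -0.025  0.13 ] [0.604 0.009 0.14 ] [ 0.5827 -0.0081  0.1347]
dark 207 [ 0.563 -0.077  0.13 ] [ 0.606 -0.043  0.139] [ 0.5843 -0.0597  0.1342]
dark 203 [ 0.566 -0.181  0.13 ] [ 0.61  -0.147  0.142] [ 0.5869 -0.1635  0.135 ]
dark 87 [ 0.564 -0.129  0.131] [ 0.582 -0.095  0.14 ] [ 0.5732 -0.1123  0.1349]
```

jog_arm --commands "0.11 -0.19 0.02 0 0 0.1;0.11 -0.19 0.02 0 0 0.1;0.11 -0.19 0.02 0 0 0.1;0.11 -0.19 0.02 0 0 0.1;0.22 -0.38 0.02 0 0 0.2;0.22 -0.38 0.02 0 0 0.2;0.22 -0.38 0.02 0 0 0.2;0.22 -0.38 0.02 0 0 0.2;0.34 -0.57 0.02 0 0 0.325;0.34 -0.57 0.02 0 0 0.325;0.34 -0.57 0.02 0 0 0.325;0.34 -0.57 0.02 0 0 0.325;0.446 -0.756 0.0 0 0 0.325;0.446 -0.756 0.0 0 0 0.325;0.446 -0.756 0.0 0 0 0.325;0.446 -0.756 0.0 0 0 0.325;0.446 -0.756 0.0 0 0 0.325" --gripper 0

```text
time: 3.12
eef_pos: [0.6456, -0.113, 0.2305]
tcp_rot: [-0.011, 1.0, 0.0, -0.001]
contact_force: [0.4, -0.1, -0.3]
opening: 0.0
```

jog_arm --commands "0.002 0.002 -0.06 0 0 0;0.002 0.002 -0.118 0 0 0;0.002 0.002 -0.118 0 0 0;0.002 0.002 -0.118 0 0 0"

```text
time: 3.62
eef_pos: [0.6485, -0.1087, 0.116]
tcp_rot: [-0.013, 1.0, -0.0, 0.002]
contact_force: [-0.6, 0.3, 0.3]
opening: -0.001
```

Run:
```python
from h import *
a=cam('side');b=cam('top')
A=cv2.resize(a['frame'][110:220,190:300],(400,400));B=cv2.resize(b['frame'][120:200,250:350],(400,320))
B=np.vstack([B,np.zeros((80,400,3),np.uint8)])
cv2.imwrite('pics/m1.png',np.hstack([A,B])[...,::-1])
s=get_state();print(s['eef_pos'],s['contact_force'])
for c,n in((a,'side'),(b,'top')):
    W=pts(c);x,y,z=W[...,0],W[...,1],W[...,2]
    m=(x>.618)&(x<.68)&(y>-.16)&(y<-.07)&(z>.1)&(z<.17);P=W[m];print(n,len(P), len(P) and (P.min(0),P.max(0),np.median(P,0)))
```

```text
[ 0.64962444 -0.10935258  0.11772871] [-0.60879859  0.0251585  -0.03416843]
side 91 (array([ 0.63024846, -0.14236   ,  0.11035309]), array([ 0.65231238, -0.07542498,  0.16979107]), array([ 0.63620238, -0.09883757,  0.13839312]))
top 0 0
```

View pics/m1.png

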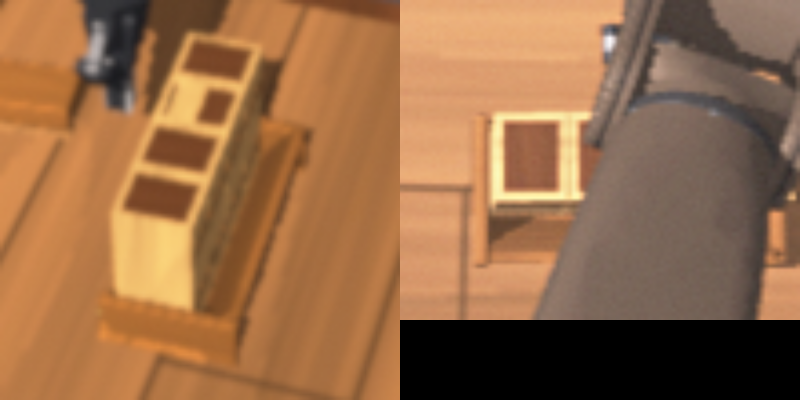

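jog_arm --commands "-0.01 0 0 0 0 0;-0.018 0 0 0 0 0;-0.02 -0.0005 0 0 0 0;-0.022 -0.0005 0 0 0 0;-0.024 -0.0005 0 0 0 0;-0.026 -0.0005 0 0 0 0;-0.028 -0.0005 0 0 0 0;-0.03 -0.0005 0 0 0 0;-0.033 -0.001 0 0 0 0;-0.036 -0.001 0 0 0 0;-0.039 -0.001 0 0 0 0;-0.042 -0.001 0 0 0 0;-0.045 -0.001 0 0 0 0;-0.048 -0.001 0 0 0 0;-0.051 -0.001 0 0 0 0;-0.054 -0.0015 0 0 0 0;-0.056 -0.0015 0 0 0 0;-0.058 -0.0015 0 0 0 0;-0.06 -0.0015 0 0 0 0;-0.06 -0.0015 0 0 0 0"

```text
time: 6.22
eef_pos: [0.587, -0.1106, 0.1131]
tcp_rot: [-0.013, 1.0, 0.0, -0.0]
contact_force: [0.7, 0.4, -0.4]
opening: 0.003
```

Run:
```python
from h import *
a=cam('side')
A=cv2.resize(a['frame'][90:240,180:330],(600,600));save(a,'s2r.png')
cv2.imwrite('pics/m2.png',A[...,::-1])
s=get_state();print(s['eef_pos'],s['contact_force'])
```

```text
[ 0.58710917 -0.11056621  0.11314664] [-0.94166126  0.17211775  0.05333567]
```

View pics/m2.png

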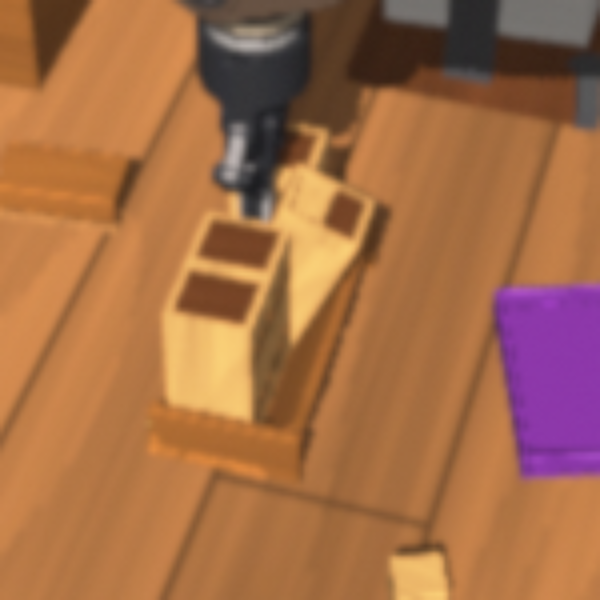

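```bash
cat > tilt.py <<'E'
from h import *
def tilt(c):
    W=pts(c);x,y,z=W[...,0],W[...,1],W[...,2]
    m=(x<.546)&(x>.44)&(y>-.15)&(y<-.075)&(z>.085)&(z<.2);P=W[m]
    if len(P)<20: print('few',len(P));return
    # front-most silhouettes: top face points = fit plane with normal near (-sin,0,cos)
    best=None;rng=np.random.default_rng(0)
    for t in np.arange(0,50,.25):
        n=np.array([-np.sin(np.radians(t)),0,np.cos(np.radians(t))]);d=P@n
        h,e=np.histogram(d,np.arange(d.min()-.002,d.max()+.004,.0015));
        if best is None or h.max()>best[0]: best=(h.max(),t,e[h.argmax()])
    n=np.array([-np.sin(np.radians(best[1])),0,np.cos(np.radians(best[1]))])
    Q=P[abs(P@n-best[2]-.00075)<.0025];cc=Q.mean(0);u,s,v=np.linalg.svd(Q-cc);nn=v[2]*np.sign(v[2,2])
    print('top',best,len(P),len(Q),'normal',nn.round(3),'tilt',np.degrees(np.arctan2(-nn[0],nn[2])),cc,Q.min(0).round(3),Q.max(0).round(3))
if __name__=='__main__':
    import sys
    for n in sys.argv[1:]: tilt(cam(n))
E
python3 tilt.py side
```

```text
top (np.int64(51), np.float64(25.0), np.float64(-0.10113999041618035)) 346 119 normal [-0.4    0.002  0.917] tilt 23.574660265282787 [ 0.51960542 -0.10951382  0.13145795] [ 0.504 -0.136  0.123] [ 0.545 -0.084  0.144]
```

jog_arm --commands "-0.0015 0 0 0 0 0;-0.003 0 0 0 0 0;-0.0045 0 0 0 0 0;-0.006 0 0 0 0 0;-0.0075 0 0 0 0 0;-0.009 0 0 0 0 0;-0.0105 0 0 0 0 0;-0.012 0 0 0 0 0;-0.0135 0 0 0 0 0;-0.015 0 0 0 0 0;-0.015 0 0 0 0 0;-0.015 0 0 0 0 0"

```text
time: 7.82
eef_pos: [0.5723, -0.1106, 0.1134]
tcp_rot: [-0.013, 1.0, -0.0, 0.0]
contact_force: [-0.3, -0.3, 0.5]
opening: -0.002
```

Run:
```python
from tilt import *
a=cam('side');tilt(a)
A=cv2.resize(a['frame'][90:240,180:330],(600,600))
cv2.imwrite('pics/m3.png',A[...,::-1])
s=get_state();print(s['eef_pos'],s['contact_force'])
```

```text
top (np.int64(59), np.float64(34.5), np.float64(-0.1812257052047095)) 550 161 normal [-0.573 -0.002  0.82 ] tilt 34.94271961851712 [ 0.50234648 -0.10941896  0.12622107] [ 0.48  -0.137  0.11 ] [ 0.532 -0.083  0.148]
[ 0.57235875 -0.11062377  0.11333869] [-0.1130495   0.41582571  0.37560859]
```

View pics/m3.png

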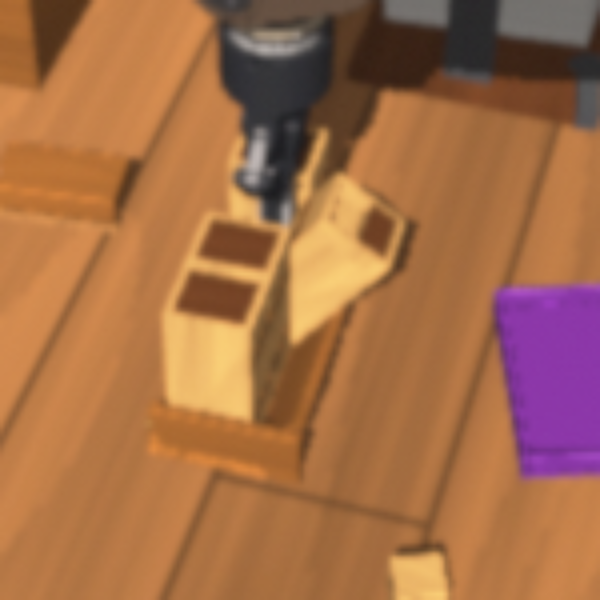

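jog_arm --commands "0.008 0 0 0 0 0;0.008 0 0.04 0 0 0;0.008 0 0.09 0 0 0;0.008 0 0.14 0 0 0;0.008 0 0.14 0 0 0;-0.04 0 0.14 0.004 -0.18 0;-0.09 -0.001 0.14 0.008 -0.36 0;-0.12 -0.001 0.12 0.013 -0.576 0;-0.12 -0.001 0.12 0.013 -0.576 0;-0.12 -0.001 0.12 0.013 -0.576 0;-0.12 -0.001 0.12 0.013 -0.576 0"

```text
time: 9.25
eef_pos: [0.4546, -0.1129, 0.2369]
tcp_rot: [-0.013, 0.958, 0.001, 0.286]
contact_force: [-0.2, 0.5, 0.5]
opening: 0.002
```

jog_arm --commands "0.025 0 -0.053 0 0 0;0.025 0 -0.053 0 0 0;0.025 0 -0.053 0 0 0;0.025 0 -0.053 0 0 0" --gripper 100

```text
time: 9.75
eef_pos: [0.4788, -0.1125, 0.1835]
tcp_rot: [-0.013, 0.958, 0.001, 0.286]
contact_force: [0.5, -0.4, 0.3]
opening: 0.844
```

Run:
```python
from tilt import *
a=cam('side');tilt(a);b=cam('top')
A=cv2.resize(a['frame'][90:240,180:330],(400,400));B=cv2.resize(b['frame'][120:220,250:350],(400,400))
cv2.imwrite('pics/m4.png',np.hstack([A,B])[...,::-1])
s=get_state();print(s['eef_pos'],s['tcp_rot'],s['opening'],s['qpos'],s['time'])
from scipy.spatial.transform import Rotation as R
print(R.from_quat(s['tcp_rot']).as_matrix().round(3))
```

```text
top (np.int64(71), np.float64(33.25), np.float64(-0.17034534897970072)) 556 170 normal [-0.552  0.003  0.834] tilt 33.53565948987755 [ 0.50322021 -0.10961415  0.12712616] [ 0.481 -0.137  0.111] [ 0.533 -0.083  0.146]
[ 0.478201   -0.11226974  0.18288951] [-0.01245097  0.95818549  0.00155383  0.28587256] 0.9916565280380083 [-0.60789925 -0.38009633  2.38648523  0.51225425  0.71449633 -2.52431782] 9.85
[[-0.836 -0.025  0.548]
 [-0.023  1.     0.01 ]
 [-0.548 -0.004 -0.837]]
```

View pics/m4.png

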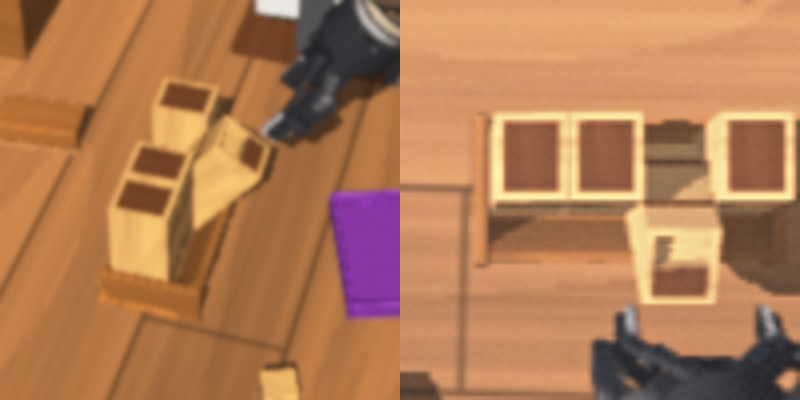

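Run:
```python
from h import *
b=cam('top');W=pts(b);x,y,z=W[...,0],W[...,1],W[...,2]
m=(x>.45)&(x<.53)&(y>-.19)&(y<-.03)&(z>.16)&(z<.26)
n,l,s,c=cv2.connectedComponentsWithStats(m.astype(np.uint8))
for i in range(1,n):
    if s[i,4]>5:
        P=W[l==i];print(s[i],P.min(0).round(3),P.max(0).round(3))
for z0,z1 in((.165,.18),(.18,.195),(.195,.21),(.21,.225)):
    q=m&(z>z0)&(z<z1);Y=np.sort(y[q]);print(z0,len(Y),Y.round(3)[:40:2],Y.round(3)[-10:], x[q].mean())
q=(x>.47)&(x<.5)&(y>-.16)&(y<-.06)&(z>.1)&(z<.13);print('box',np.percentile(y[q],[0,2,50,98,100]))
```

```text
[297 197  20  11  76] [ 0.45  -0.088  0.198] [ 0.476 -0.042  0.255]
[339 197  18  12 107] [ 0.45  -0.189  0.191] [ 0.479 -0.144  0.259]
0.165 0 [] [] nan
0.18 6 [-0.158 -0.158 -0.158] [-0.158 -0.158 -0.158 -0.158 -0.158 -0.157] 0.4672830106293935
0.195 25 [-0.168 -0.166 -0.163 -0.16  -0.158 -0.157 -0.157 -0.07  -0.068 -0.066
 -0.065 -0.063 -0.06 ] [-0.069 -0.068 -0.066 -0.066 -0.066 -0.065 -0.063 -0.063 -0.061 -0.06 ] 0.4721478987560531
0.21 48 [-0.171 -0.17  -0.169 -0.167 -0.165 -0.163 -0.162 -0.16  -0.159 -0.158
 -0.157 -0.157 -0.157 -0.072 -0.071 -0.07  -0.069 -0.067 -0.067 -0.065] [-0.065 -0.065 -0.064 -0.063 -0.062 -0.062 -0.06  -0.06  -0.059 -0.059] 0.46577354760716877
box [-0.13882725 -0.13863798 -0.11318052 -0.09028797 -0.08952879]<stdin>:9: RuntimeWarning: Mean of empty slice.
  ret = ret.dtype.type(ret / rcount)
```

jog_arm --commands "0.018 0 -0.028 0 0 0;0.036 0.0005 -0.056 0 0 0;0.046 0.001 -0.073 0 0 0;0.054 0.001 -0.086 0 0 0;0.054 0.001 -0.086 0 0 0;0.054 0.001 -0.086 0 0 0"

```text
time: 10.65
eef_pos: [0.5316, -0.1109, 0.0954]
tcp_rot: [-0.012, 0.959, 0.002, 0.285]
contact_force: [0.7, 0.3, 0.1]
opening: 0.999
```

jog_arm --commands "0 0 0 0 0 0;0 0 0 0 0 0;0 0 0 0 0 0;0 0 0 0 0 0;0 0 0 0 0 0;0 0 0 0 0 0" --gripper 40 --grip_force 40

```text
time: 11.4
eef_pos: [0.5317, -0.1109, 0.0951]
tcp_rot: [-0.012, 0.959, 0.003, 0.285]
contact_force: [-4.3, -0.3, 5.6]
opening: 0.574
```

Run:
```python
from tilt import *
a=cam('side');tilt(a);b=cam('top')
A=cv2.resize(a['frame'][90:240,180:330],(400,400));B=cv2.resize(b['frame'][120:220,250:350],(400,400))
cv2.imwrite('pics/m5.png',np.hstack([A,B])[...,::-1])
s=get_state();print(s['eef_pos'],s['contact_force'],s['wrist_torque'],s['opening'],s['time'])
```

```text
top (np.int64(29), np.float64(33.5), np.float64(-0.18423768590878162)) 505 68 normal [-0.561  0.004  0.827] tilt 34.156800860751304 [ 0.52374583 -0.10859459  0.12628192] [ 0.488 -0.135  0.102] [ 0.539 -0.078  0.138]
[ 0.53167025 -0.11089592  0.09512362] [-4.27570527 -0.27307443  5.98908198] [0.01642471 0.50336942 0.07237614] 0.58310362391676 11.5
```

View pics/m5.png

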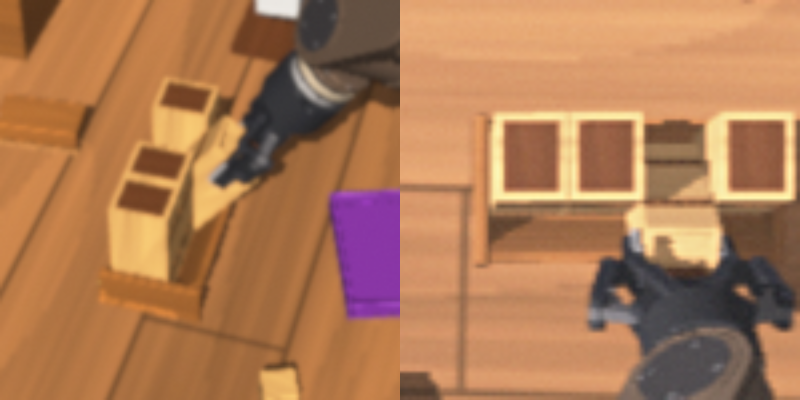

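jog_arm --commands "0 0 0 0 0 0;0 0 0 0 0 0;0 0 0.002 0 0 0;0 0 0.004 0 0 0;0 0 0.007 0 0 0;-0.003 0 0.012 0 0 0;-0.007 0 0.018 0 0 0;-0.012 0 0.026 0 0 0;-0.012 0 0.026 0 0 0" --gripper 0 --grip_force 60

```text
time: 12.62
eef_pos: [0.5195, -0.111, 0.1215]
tcp_rot: [-0.012, 0.958, 0.002, 0.285]
contact_force: [-0.0, 0.6, -2.9]
opening: 0.579
```

jog_arm --commands "-0.006 0 0.01 0 0 0;-0.012 0 0.02 0 0 0;-0.02 -0.0005 0.032 0 0 0;-0.028 -0.001 0.044 0 0 0;-0.036 -0.001 0.056 0 0 0;-0.044 -0.001 0.07 0 0 0;-0.054 -0.0015 0.09 0 0 0;-0.064 -0.0015 0.11 0 0 0;-0.07 -0.0015 0.13 0 0 0;-0.07 -0.0015 0.13 0 0 0;-0.07 -0.0015 0.13 0 0 0"

```text
time: 14.0
eef_pos: [0.4489, -0.1119, 0.2495]
tcp_rot: [-0.012, 0.959, 0.003, 0.284]
contact_force: [0.5, -0.2, -2.6]
opening: 0.579
```

Run:
```python
from tilt import *
a=cam('side');b=cam('top')
A=cv2.resize(a['frame'][60:260,160:360],(400,400));B=cv2.resize(b['frame'][100:250,230:380],(400,400))
cv2.imwrite('pics/m6.png',np.hstack([A,B])[...,::-1])
s=get_state();print(s['eef_pos'],s['contact_force'],s['wrist_torque'],s['opening'],s['time'],s['qpos'])
```

```text
[ 0.44883051 -0.1116971   0.24883878] [-0.4208702   1.060943   -3.30178152] [-0.0117845   0.60245457 -0.02602973] 0.5797848182624062 14.1 [-0.65874636 -0.55079622  2.36797156  0.44914135  0.91084444 -2.45821496]
```

View pics/m6.png

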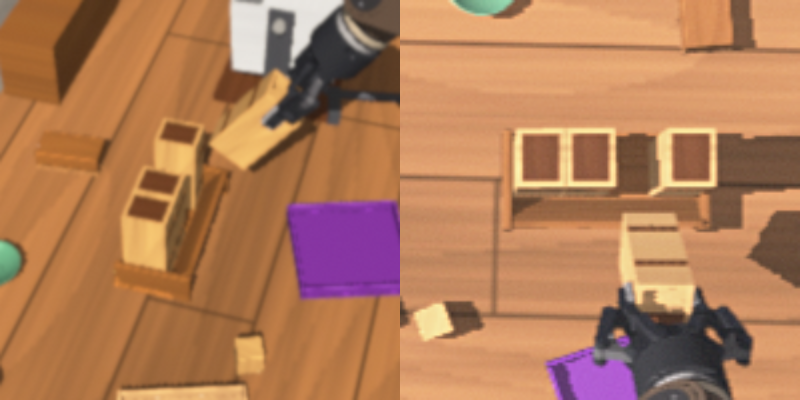

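jog_arm --commands "0.01 0.01 0.01 -0.003 0.14 0;0.02 0.03 0.02 -0.006 0.28 0;0.03 0.06 0.02 -0.009 0.42 0;0.04 0.1 0.02 -0.013 0.576 0;0.045 0.14 0.02 -0.013 0.576 0;0.045 0.18 0.02 -0.013 0.576 0;0.045 0.22 0.02 -0.013 0.576 0;0.045 0.26 0.02 -0.013 0.576 0;0.03 0.3 0.01 -0.013 0.576 0;0.015 0.34 0 -0.013 0.576 0;0 0.36 0 -0.013 0.576 0;0 0.368 0 -0.013 0.576 0;0 0.368 0 -0.013 0.576 0;0 0.368 0 -0.013 0.576 0"

```text
time: 15.85
eef_pos: [0.45, 0.2553, 0.2502]
tcp_rot: [-0.012, 1.0, -0.0, 0.0]
contact_force: [-0.3, -0.3, -4.1]
opening: 0.58
```

jog_arm --commands "0 0 -0.03 0 0 0.16;0 0 -0.05 0 0 0.32;0 0 -0.07 0 0 0.32;0 0 -0.07 0 0 0.32;0 0 -0.07 0 0 0.32"

```text
time: 16.48
eef_pos: [0.4502, 0.2556, 0.1813]
tcp_rot: [-0.171, 0.985, 0.0, 0.001]
contact_force: [0.4, 0.6, -3.2]
opening: 0.58
```

Run:
```python
from h import *
a=cam('side');b=cam('top')
A=cv2.resize(a['frame'][150:350,160:360],(400,400));B=cv2.resize(b['frame'][130:280,120:270],(400,400))
cv2.imwrite('pics/m7.png',np.hstack([A,B])[...,::-1])
s=get_state();print(s['eef_pos'],s['tcp_rot'],s['contact_force'],s['wrist_torque'],s['opening'],s['time'],s['qpos'])
p=s['eef_pos']
from scipy.spatial.transform import Rotation as R
M=R.from_quat(s['tcp_rot']).as_matrix();print(M.round(3))
for c,n in((a,'side'),(b,'top')):
    W=pts(c);np.save(n+'7.npy',W);x,y,z=W[...,0],W[...,1],W[...,2]
    m=(abs(x-p[0])<.06)&(abs(y-p[1])<.06)&(z>p[2]-.12)&(z<p[2]+.02)&(z>.04)
    P=W[m];print(n,len(P),P.min(0),P.max(0));L=(P-p)@M
    print('tool frame',np.percentile(L,[1,5,50,95,99],axis=0).round(4).tolist())
    bb=(P[:,2]<p[2]-.02);print(cv2.minAreaRect(P[bb][:,:2].astype(np.float32)*1000))
```

```text
[0.45033891 0.2559392  0.18182524] [-1.71492462e-01  9.85184522e-01  1.80446307e-04  1.32676952e-03] [ 1.21085923 -0.07695169 -2.65460548] [-0.0477187  -0.04364834 -0.02898422] 0.5779759332989962 16.575 [ 3.20775241e-01 -1.58246999e-02  2.00636380e+00 -3.89185859e-05
  1.14837582e+00 -1.59469424e+00]
[[-0.941 -0.338  0.003]
 [-0.338  0.941  0.001]
 [-0.003 -0.    -1.   ]]
side 661 [0.41124962 0.2464259  0.09399571] [0.48588811 0.29474241 0.20176552]
tool frame [[-0.0304, -0.0155, -0.0192], [-0.0287, 0.023, -0.0148], [-0.0024, 0.026, 0.0337], [0.0278, 0.0284, 0.0793], [0.0307, 0.0389, 0.0841]]
((454.68060302734375, 276.3585510253906), (38.42931365966797, 77.47692108154297), 72.57642364501953)
top 47 [0.43255992 0.21643604 0.09505036] [0.4900542  0.24030264 0.19467191]
tool frame [[-0.0315, -0.0368, -0.0095], [-0.0295, -0.0288, -0.0019], [0.0144, -0.0282, 0.0471], [0.0275, -0.0278, 0.0815], [0.029, -0.0266, 0.0849]]
((461.7564697265625, 230.17568969726562), (60.07246398925781, 2.483704090118408), 17.656904220581055)
```

View pics/m7.png

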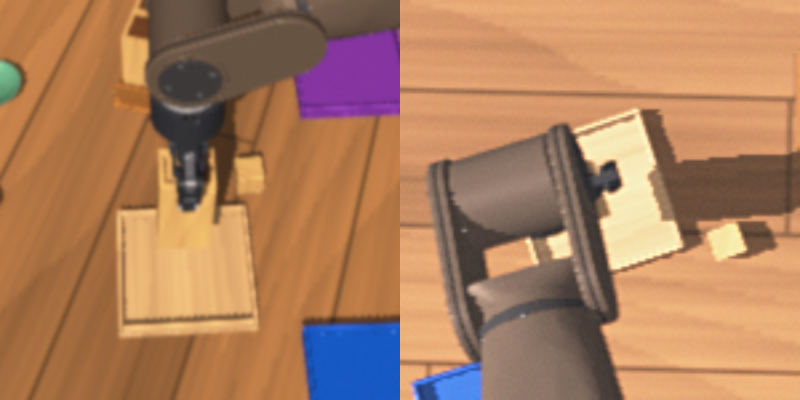

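jog_arm --commands "0 0 -0.03 0 0 0;0 0 -0.055 0 0 0;0 0 -0.072 0 0 0;0 0 -0.08 0 0 0;0 0 -0.084 0 0 0;0 0 -0.086 0 0 0;0 0 -0.086 0 0 0;0 0 -0.086 0 0 0"

```text
time: 17.58
eef_pos: [0.4497, 0.256, 0.0949]
tcp_rot: [-0.172, 0.985, 0.0, 0.001]
contact_force: [-0.0, -0.7, -3.1]
opening: 0.575
```

jog_arm --commands "0 0 -0.001 0 0 0;0 0 -0.002 0 0 0;0 0 -0.003 0 0 0;0 0 -0.003 0 0 0"

```text
time: 18.08
eef_pos: [0.4492, 0.2558, 0.0911]
tcp_rot: [-0.172, 0.985, -0.0, -0.0]
contact_force: [-0.9, 0.3, -4.0]
opening: 0.579
```

Run:
```python
from h import *
s=get_state();p=s['eef_pos'];print(p,s['contact_force'],s['wrist_torque'],s['time'])
a=cam('side');W=pts(a);x,y,z=W[...,0],W[...,1],W[...,2]
from scipy.spatial.transform import Rotation as R
M=R.from_quat(s['tcp_rot']).as_matrix()
L=(W-p)@M
m=(abs(L[...,1]-.027)<.005)&(L[...,2]>-.03)&(abs(L[...,0])<.05)
Q=L[m];print(len(Q))
for lo in np.arange(-.02,.09,.01):
    q=Q[(Q[:,2]>lo)&(Q[:,2]<lo+.01)]
    if len(q)>3:print(round(lo,3),q[:,0].min().round(4),q[:,0].max().round(4))
print('low z',np.nanpercentile(z[m],[1,2,5]))
A=cv2.resize(a['frame'][170:320,180:330],(600,600));cv2.imwrite('pics/m8.png',A[...,::-1])
```

```text
[0.44918622 0.25581543 0.09113598] [-0.87028513  0.34618802 -3.9932747 ] [-0.03415499  0.04934583  0.0306261 ] 18.075
654
-0.02 -0.0267 0.031
-0.01 -0.0289 0.0312
0.0 -0.0269 0.0313
0.01 -0.0271 0.0296
0.02 -0.0294 0.0295
0.03 -0.0296 0.0299
0.04 -0.0298 0.0303
0.05 -0.0299 0.0304
0.06 -0.0301 0.0282
0.07 -0.0302 0.0284
0.08 -0.05 0.0486
low z [0.00159738 0.00228148 0.00363384]
```

View pics/m8.png

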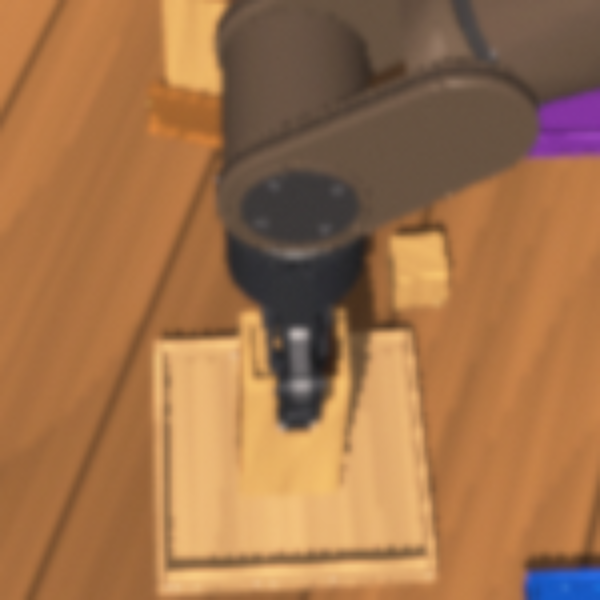

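jog_arm --commands "0 0 -0.0005 0 0 0;0 0 -0.001 0 0 0;0 0 -0.0015 0 0 0;0 0 -0.0015 0 0 0"

```text
time: 18.62
eef_pos: [0.4494, 0.2559, 0.0901]
tcp_rot: [-0.172, 0.985, 0.0, 0.0]
contact_force: [-1.0, 0.5, -3.1]
opening: 0.577
```

jog_arm --commands "0 0 -0.0005 0 0 0;0 0 -0.001 0 0 0;0 0 -0.001 0 0 0"

```text
time: 19.0
eef_pos: [0.4497, 0.256, 0.0899]
tcp_rot: [-0.172, 0.985, -0.0, 0.0]
contact_force: [-0.8, -1.1, 4.6]
opening: 0.58
```

jog_arm --commands "0 0 0 0 0 0;0 0 0 0 0 0;0 0 0 0 0 0;0 0 0 0 0 0;0 0 0 0 0 0;0 0 0 0 0 0" --gripper 90

```text
time: 19.75
eef_pos: [0.4493, 0.2559, 0.0888]
tcp_rot: [-0.172, 0.985, -0.0, 0.0]
contact_force: [-0.6, 0.6, 0.9]
opening: 0.898
```

jog_arm --commands "0 0 0.02 0 0 0;0 0 0.05 0 0 0;0 0 0.09 0 0 0;0 0 0.14 0 0 0;-0.03 0.05 0.18 0 0 0;-0.06 0.1 0.18 0 0 0;-0.1 0.15 0.18 0 0 0;-0.13 0.2 0.18 0 0 0;-0.17 0.26 0.18 0 0 0;-0.2 0.31 0.18 0 0 0;-0.23 0.36 0.18 0 0 0;-0.23 0.36 0.18 0 0 0;-0.23 0.36 0.18 0 0 0;-0.23 0.36 0.18 0 0 0"

```text
time: 21.5
eef_pos: [0.2203, 0.615, 0.2689]
tcp_rot: [-0.171, 0.985, -0.0, 0.0]
contact_force: [-0.1, -0.1, -0.1]
opening: 0.899
```

Run:
```python
from h import *
a=cam('side');b=cam('top')
A=cv2.resize(a['frame'][90:350,120:380],(400,400));B=cv2.resize(b['frame'][70:330,120:380],(400,400))
cv2.imwrite('pics/m9.png',np.hstack([A,B])[...,::-1])
s=get_state();print(s['eef_pos'],s['contact_force'],s['time'])
for c,n in((a,'side'),(b,'top')):
    W=pts(c);x,y,z=W[...,0],W[...,1],W[...,2]
    m=(abs(x-.45)<.06)&(abs(y-.255)<.06)&(z>.1)&(z<.15)
    P=W[m];print(n,np.median(P[:,2]),cv2.minAreaRect(P[P[:,2]>.12][:,:2].astype(np.float32)*1000))
    P=W[m&(z>.126)];cc=P.mean(0);v=np.linalg.svd(P-cc)[2][2];print('normal',v)
    W0=np.load(n+'W.npy');
    d=abs(W[...,2]-W0[...,2])>.01;d&=(x>.3)&(x<.9)&(y>-.3)&(y<.4);dd=cv2.connectedComponentsWithStats(d.astype(np.uint8))
    for i in range(1,dd[0]):
        if dd[2][i,4]>8: print('changed',dd[2][i],np.nanmean(W[dd[1]==i],0).round(3))
```

```text
[0.22034671 0.6150034  0.26919212] [ 0.55916181 -0.13760762 -0.33737972] 21.6
side 0.12635068686980444 ((450.114013671875, 258.392333984375), (60.2963981628418, 53.05302047729492), 19.350608825683594)
normal [ 0.01171501 -0.00108685  0.99993079]
changed [232 132  25  42 305] [ 0.583 -0.148  0.069]
changed [ 238  248   28   45 1133] [0.446 0.27  0.096]
top 0.12660347544019385 ((453.8715515136719, 254.0661163330078), (59.94405746459961, 50.57099151611328), 19.94784927368164)
normal [-0.00260339 -0.00211566 -0.99999437]
changed [307 148  23  26 485] [ 0.594 -0.125  0.025]
changed [174 190  29  27 527] [0.454 0.25  0.111]
```

View pics/m9.png

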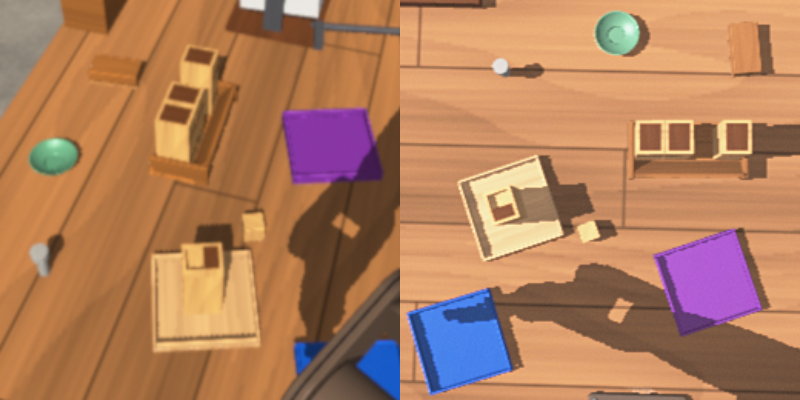

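The pictures show the practice box upright in the plywood tray (about (505,205) on the right). The three closed boxes are standing in place and the bystanders haven't moved. The arm is clear, so I'm handing the job in.

```bash
python3 -c "
from h import *
print(ctrl.sign_off(),get_state()['time'])"
```

```text
the job is handed in; nothing more can be done
the job is handed in; nothing more can be done
```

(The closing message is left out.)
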